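Unload a rack bar from an ejector fixture

TASK

Unload the finished rack bar from the ejector fixture: pull the keeper back as far as it goes so that it clears the pocket, press the ejector lever all the way down so that the bar rises, then take the bar out and lower it into the shallow tray, flat on the tray's floor with its toothed face up and not dropped in. Then lift the ejector lever fully up again, and leave the keeper pulled back so that the fixture is ready for the next bar. Leave the grease jar, the roll of tape and the condenser where they are.

Things in the scene. Friction and masses are not known exactly. Their poses are not given: they have to be found in the camera images.
- fixture: Fixed grey ejector fixture: a block 120 x 140 x 60 mm (its x, y, z; feet lugs stick out 15 mm more in x), origin at the centre of its underside. A pocket 33 x 113 mm (x, y), 28 mm deep, is open in the middle of the top; the rack bar is sunk in it flush with the top. The keeper lies on the top across the pocket at y = +45 mm and is pulled towards -x; two rails 10 mm high guide it at y = +33 to +57 mm, x = -59 to -19 mm. The ejector lever leaves the -y end.
- keeper_knob (a point): Middle of the gripping part of the keeper's upright knob: an upright cylinder 16 mm across, gripping part 18 mm high (9 mm above and below this point, narrower below it), 25 mm above the fixture's top. Axes as the fixture's; the keeper slides along the fixture's -x. The keeper is a steel strip 62 x 16 x 6.5 mm, the knob near its -x end.
- keeper (a joint): How far the keeper is pulled back, m: 0 is fully over the pocket (it then stops the bar from rising), 0.040 is its end stop, the bar is clear from about 0.029. It starts between 0 and 0.008. Slides with about 2 N and stays where it is left.
- lever_knob (a point): Centre of the black barrel knob on the end of the ejector lever: a lying cylinder 22 mm across, 26 mm long, flat ends facing the fixture's +x and -x (grip these ends to lift it). The lever, a 10 mm rod, turns about the fixture's x axis at (0, -63.5, 45) mm; the knob is 85 mm from there towards -y, 18.5 mm above the pivot when up, 18.5 mm below when pressed: almost straight down.
- ejector_lever (a joint): Angle of the ejector lever, rad: 0 is fully up (ejector down), 0.44 fully pressed. Each 0.1 rad raises the bar by 4.5 mm, 20 mm at full press. Needs about 3 to 6 N at the knob either way, and stays where it is left.
- bar_center (a point): Centre of the loose metal rack bar, 30 x 110 x 28 mm (x, y, z), 0.2 to 0.4 kg; z points out of its toothed top face, y along its length. In the fixture its axes are the fixture's and its centre starts 46 mm above the fixture's underside. After the lever is pressed it stands 20 mm out of the pocket and can be gripped across its 30 mm width (fingers closing along x).
- tray_in (a point): Centre of the inner floor (3 mm above the bench) of the fixed shallow aluminium tray, outside 112 x 162 mm (x, y), inside 106 x 156 mm, rim 24 mm above the bench. y is its long direction.
- grease_jar: Bystander: jar with black lid, 46 mm across, 34 mm high, origin at the centre of its underside.
- tape_roll: Bystander: roll of black tape, 62 mm across, 19 mm high, origin at the centre of its underside.
- condenser: Bystander: black microscope condenser, 55 x 65 x 35 mm, origin at the centre of its underside.
Not all that is in view belongs to the job. What is shaped like the part that bears bar_center but purple or yellow is not meant.

How it is judged:
On the way, in this order (a step that is already met when the one before it is completed fails the run):
1. the keeper is pulled back, clear of the pocket (at least 32 mm) (value of joint keeper above 0.032 m), for 0.2 s.
2. the ejector lever is pressed (at least 0.36 rad of 0.44) and the bar stands at least 15 mm out of its pocket (value of joint ejector_lever above 0.36 rad and z of bar_center in the frame of fixture above 0.061 m and horizontal distance between bar_center and fixture below 0.01 m), for 0.2 s.
3. the bar is lifted clear out of the pocket (z of bar_center in the frame of fixture above 0.078 m), for 0.1 s.
4. the bar lies in the tray, toothed face up, let go, with the lever still down (x of bar_center in the frame of tray_in between -0.05 and 0.05 m and y of bar_center in the frame of tray_in between -0.07 and 0.07 m and z of bar_center in the frame of tray_in below 0.018 m and angle between bar_center's own z axis and vertical below 0.1 rad and contact force between the fingers and bar below 0.1 N and linear speed of bar below 0.03 m/s and value of joint ejector_lever above 0.2 rad), for 0.2 s.
At the end, for the whole second after the job is handed in: The bar lies at rest and let go inside the tray, flat on its floor (centre less than 18 mm above the floor, within 0.1 rad of level, toothed face up); the ejector lever is up again (below 0.07 rad) and the keeper is still pulled back (above 30 mm) (x of bar_center in the frame of tray_in between -0.05 and 0.05 m and y of bar_center in the frame of tray_in between -0.07 and 0.07 m and z of bar_center in the frame of tray_in below 0.018 m and angle between bar_center's own z axis and vertical below 0.1 rad and contact force between the fingers and bar below 0.1 N and linear speed of bar below 0.02 m/s and value of joint ejector_lever below 0.07 rad and value of joint keeper above 0.03 m); the robot touches nothing.
It fails at once if the bar is dropped into the tray (faster than 0.7 m/s over the tray) (horizontal distance between bar_center and tray_in below 0.1 m and linear speed of bar above 0.7 m/s).
It fails at once if the jar is moved by more than 20 mm (distance of grease_jar from where it was at the start of the episode above 0.02 m).
It fails at once if the tape is moved by more than 20 mm (distance of tape_roll from where it was at the start of the episode above 0.02 m).
It fails at once if the condenser is moved by more than 20 mm (distance of condenser from where it was at the start of the episode above 0.02 m).
It also fails if it takes over 58 s, if anything falls off the work surface, if the arm or the gripper's body presses on something with over 40 N, if the wrist force passes 120 N, or if a joint passes its speed limit or range.

ROBOT

A 6-joint arm with a two-finger parallel gripper is mounted at the origin on a cart in front of the work surface, level with it; the furniture and walls round the work are solid. World frame = base frame: x ahead of the robot, y to its left, z up, the work surface at z = 0. Lengths are in m, angles in rad, forces in N, time in s.
With the tool pointing down it reaches from about 0.35 to 0.975 m from the base axis. Payload 4.9 kg.
Tool frame: the origin (TCP) lies on the mounting face of the last link; the fingertips stand 173 mm ahead of it and the grasp point (between the pads) lies 155 mm ahead of it (tcp_to_grasp is the distance from the TCP to the grasp point, in m); z points along the fingers, y is the line along which they close (so a half turn about z gives the same grasp; the last joint's range is limited). The gripper opens to 85 mm and grips with 20 to 120 N. Pads are 22 mm wide; open, the fingers measure 114 mm over their backs; the gripper's body (76 mm by 85 mm) begins 54 mm behind the grasp point. The pads swing forward as they close: fully open they stand 13 mm farther back than shut.
Start: joints at [-1.358, 0.053, 1.613, -0, 1.476, -0.119], TCP at [0.204, -0.591, 0.405] pointing down, gripper open.
Joint ranges: [-3.01, 3.01], [-1.01, 2.22], [0.06, 2.58], [-1.02, 4.17], [0.09, 2.62], [-3.14, 3.14]. Speed limits (rad/s): [2.57, 2.57, 3.14, 3.14, 3.14, 3.14].

INTERFACE

Orientations are given as a rotation vector (axis times angle).
In Python, from station import get_obs, get_image, calibration, finish_job, tcp_to_grasp gives the robot as it stands. The module is installed in compiled form; this text tells all that it offers.
- The arm moves only by the tool arm_command, never from a script. Its argument "plan" is a list that holds one entry, the list of rows, each a list of 6 numbers: the shift along the tool's x, y, z in cm, then the turn, a rotation vector about the tool's x, y, z in rad. A call has 1 to 12 rows; each row is the pose to reach, as a shift and turn from the pose commanded when the call began, along the tool's axes at that moment; what a row does not reach only later rows make up. A row lasts 1/12 s, in which the tool goes at most 41.7 mm and 7.16 degrees, less where a joint would pass 70% of its speed; a pose out of reach is approached as far as the arm can. A call with a gripper value outside its range is refused whole. "gripper" is the closure, from -1 (fully open) to 1 (shut), set as the call begins (left out, the last holds). The fingers move at their own pace and stop on an object; "force" is the grip in N (left out, the last holds). Time passes only in rows, so rows that repeat a pose let the fingers close. It gives the time, the measured TCP pose, the force, the opening and the grip force at its end, in the units of the state.
- get_obs(): the state, without advancing time (a new reading comes with each control period).
- get_image(name): name is "side" or "top"; returns (picture, depth): 400x640x3 uint8, blue, green, red; 400x640 float32, m along the optical axis (not along the pixel's ray), 0 where there is no reading.
- calibration(name): a dict with "fx", "fy", "cx", "cy" (pixels), "dist" ([k1, k2, p1, p2, k3] as OpenCV has them; the pictures are not rectified), "pose" (4x4, takes a point from camera to world coordinates). Camera axes: x right, y up, looking along -z (the intrinsics and any distortion apply to the point x, -y, -z); pixel columns grow to the right and rows downward; lengths in m; the calibration is good to about 2 mm. A picture is of the moment at which its call begins. calibration takes no time and is no camera call.
- finish_job(): hands the job in; it is judged then, once.
The state is a dict: "t": time; "q": joint angles; "dq": joint speeds; "effort": joint torques, N m; "tool_pos": TCP position; "tool_rot": TCP orientation; "contact_force": force on the tool from outside, world axes, zero at the start; "wrist_torque": the same for the moment, N m; "opening": finger opening in m; "grip_force": force on a finger pad.
Only numpy, scipy, OpenCV 4.12 (cv2) and the standard library are available. Lean on these libraries where they do the work, as an engineer would, in place of code of your own. Each camera call takes 0.05 s, during which the arm holds its last target. There are 200 camera calls.

## Working session

There is one attempt and no reset: what is moved stays moved. The work goes in short steps, Python scripts to look and compute and a tool call to move; the robot and the scene stay as the last step left them, time stands still between calls to the robot, and variables do not carry over. Pictures are saved under pics/ and viewed, at most 10 in all, crops included, and the job is handed in when it is done.

Besides the shell and the picture viewer there is one more tool, called after "Call:" as name(argument=value, ...), one argument or row to a line, values as JSON. arm_command: Moves the arm, as the interface text tells. Its arguments: {"type":"object","properties":{"plan":{"type":"array"},"gripper":{"type":"number"},"force":{"type":"number"}},"required":["plan"]}

```bash
mkdir -p pics; ls; cat > h.py <<'E'
import numpy as np,cv2
from station import *
from scipy.spatial.transform import Rotation as R
def shot(n):
    im,d=get_image(n); return im,d,calibration(n)
def world(c,d,u,v):
    K=np.array([[c['fx'],0,c['cx']],[0,c['fy'],c['cy']],[0,0,1.]])
    p=cv2.undistortPoints(np.array(np.c_[u,v],float).reshape(-1,1,2),K,np.array(c['dist'],float)).reshape(-1,2)
    z=np.asarray(d,float).ravel()
    P=np.c_[p[:,0]*z,-p[:,1]*z,-z]; T=np.array(c['pose']); return P@T[:3,:3].T+T[:3,3]
def cloud(c,d):
    v,u=np.mgrid[0:d.shape[0],0:d.shape[1]]
    return world(c,d,u.ravel(),v.ravel()).reshape(*d.shape,3)
def plane(c,u,v,z):
    T=np.array(c['pose']); o=T[:3,3]; w=world(c,np.ones(len(np.atleast_1d(u))),u,v)-o
    return o+w*((z-o[2])/w[:,2])[:,None]
E
python3 - <<'E'
from h import *
for n in('top','side'):
    im,d,c=shot(n); cv2.imwrite(f'pics/{n}0.png',im); np.savez(f'{n}0.npz',im=im,d=d)
    print(n,np.round(c['pose'],3).tolist(),c['fx'],c['dist'],(d==0).mean())
o=get_obs(); print({k:np.round(v,3).tolist() for k,v in o.items()}, tcp_to_grasp)
E
```

```text
pics
top [[0.017, 0.997, -0.072, 0.5], [-1.0, 0.017, 0.006, -0.023], [0.007, 0.072, 0.997, 1.28], [0.0, 0.0, 0.0, 1.0]] 443.3254468865069 [-0.02132856  0.          0.          0.          0.        ] 0.00402734375
side [[-1.0, -0.002, -0.002, 0.572], [-0.0, -0.664, 0.748, 0.746], [-0.002, 0.748, 0.664, 0.749], [0.0, 0.0, 0.0, 1.0]] 368.7060220155989 [-0.07983752  0.          0.          0.          0.        ] 0.0041640625
{'t': 0.1, 'q': [-1.358, 0.053, 1.614, -0.0, 1.476, -0.119], 'dq': [-0.001, -0.0, -0.003, 0.0, 0.0, 0.001], 'effort': [0.002, -39.49, -37.136, 0.0, 0.004, -0.0], 'tool_pos': [0.204, -0.591, 0.404], 'tool_rot': [-3.097, -0.518, 0.0], 'contact_force': [-0.054, 0.116, 0.182], 'wrist_torque': [0.026, -0.019, 0.087], 'grip_force': 0.0, 'opening': 0.086} 0.1547
```

View pics/top0.png

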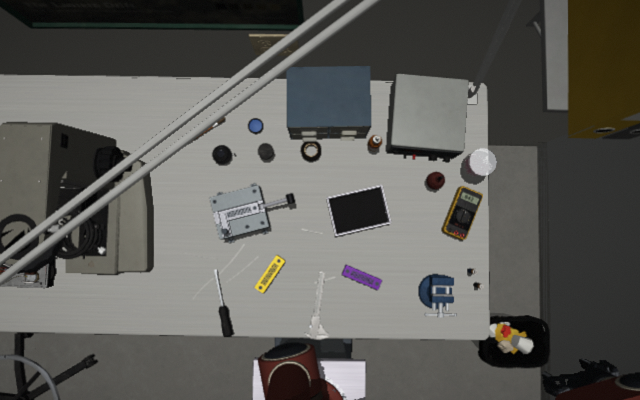

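View pics/side0.png

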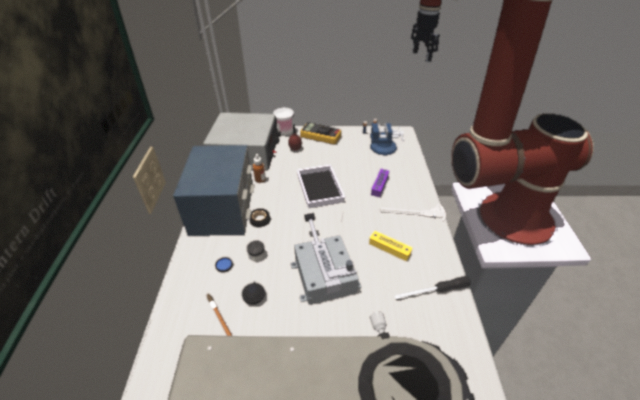

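Top view: fixture at about (240,212), its lever running right to a black knob at (291,200), and the keeper knob near (225,238). The tray is at (358,210). In the side view the keeper knob is at (350,267) and the lever knob at (310,217).

```bash
python3 - <<'E'
from h import *
z=np.load('top0.npz'); im,d=z['im'],z['d']; c=calibration('top'); P=cloud(c,d)
s=np.load('side0.npz'); cs=calibration('side'); Ps=cloud(cs,s['d'])
a=cv2.resize(im[165:255,195:405],None,fx=3.7,fy=3.7,interpolation=cv2.INTER_CUBIC)
b=cv2.resize(s['im'][150:310,250:390],None,fx=1.8,fy=1.8,interpolation=cv2.INTER_CUBIC)
cv2.imwrite('pics/c.png',np.vstack([a,np.pad(b[:600-a.shape[0]],((0,0),(0,a.shape[1]-b.shape[1]),(0,0)))]))
def reg(n,Q,lo,hi,u0,u1,v0,v1):
    m=np.zeros(Q.shape[:2],bool); m[v0:v1,u0:u1]=1
    m&=(Q[...,2]>lo)&(Q[...,2]<hi); p=Q[m]
    r=cv2.minAreaRect((p[:,:2]*1000).astype(np.float32)); print(n,len(p),'med',np.round(np.median(p,0),4),'rect',np.round(r[0],1),np.round(r[1],1),round(r[2],2))
reg('fixtop',P,.053,.067,200,275,175,250)
reg('fix keeper',P,.075,.12,200,275,175,250)
reg('levknob',P,.05,.11,279,305,185,215)
reg('tray rim',P,.015,.035,318,398,178,245)
reg('S fixtop',Ps,.053,.067,285,365,230,305)
reg('S keeper',Ps,.075,.12,285,365,230,305)
reg('S lev',Ps,.05,.11,300,320,205,225)
reg('S tray',Ps,.015,.035,290,350,155,215)
# dark knob in top
for n,I,Q,(u0,u1,v0,v1) in(('top',im,P,(279,305,185,215)),('side',s['im'],Ps,(298,322,205,226))):
    m=(I[v0:v1,u0:u1].max(2)<75); q=Q[v0:v1,u0:u1][m]; v,u=np.nonzero(m); print(n,m.sum(),u.mean()+u0,v.mean()+v0,np.round(np.median(q,0),4))
E
```

```text
fixtop 2026 med [0.5703 0.1943 0.0616] rect [570. 186.] [120.  170.3] 15.55
fix keeper 40 med [0.5125 0.2301 0.0939] rect [523.7 230.1] [38.2 18.9] 1.82
levknob 105 med [0.6025 0.0649 0.0725] rect [601.9  71.6] [25.6 42.2] 17.34
tray rim 296 med [ 0.5793 -0.135   0.025 ] rect [ 579.  -130.6] [113.3 163.6] 13.9
S fixtop 2314 med [0.5678 0.2027 0.06  ] rect [568.3 182.8] [120.2 178.2] 15.44
S keeper 66 med [0.5098 0.2358 0.0927] rect [509.4 231.6] [16.4 14.3] 86.08
S lev 99 med [0.6008 0.0657 0.0697] rect [603.1  68.2] [26.5 30.3] 2.72
S tray 330 med [ 0.575  -0.1152  0.0227] rect [ 576.  -133.6] [113.8 167.2] 14.06
top 127 289.37795275590554 201.3779527559055 [0.597  0.0614 0.0667]
side 30 309.06666666666666 216.76666666666668 [0.6034 0.0648 0.0719]
```

View pics/c.png

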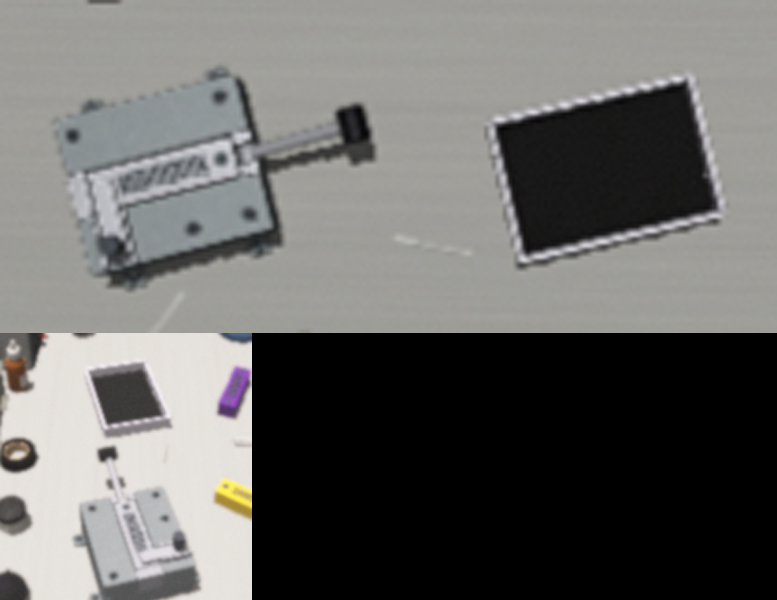

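The crop shows the fixture yawed about +15.5°, with the keeper knob at the pocket's robot-side end. The lever runs clear to the right, and the tray is about 14° yawed and empty. Next I refine the poses with extents in the fixture's own frame.

```bash
python3 - <<'E'
from h import *
for n,kb,lb in(('top',(212,275,178,250),(279,305,185,215)),('side',(285,365,230,305),(298,322,205,226))):
    z=np.load(n+'0.npz'); im,d=z['im'],z['d']; c=calibration(n); P=cloud(c,d)
    def sel(b,lo,hi):
        q=P[b[2]:b[3],b[0]:b[1]].reshape(-1,3); return q[(q[:,2]>lo)&(q[:,2]<hi)]
    q=sel(kb,.055,.066); c0=np.array([.5665,.1965])
    for it in range(3):
        # drop rod
        best=cv2.minAreaRect((q[:,:2]*1000).astype(np.float32)); a=best[2]; a=a-90 if a>45 else a
        w=np.radians(a); Rm=np.array([[np.cos(w),-np.sin(w)],[np.sin(w),np.cos(w)]]); f=(q[:,:2]-c0)@Rm
        q=q[(f[:,1]>-.072)&(abs(f[:,0])<.063)&(f[:,1]<.075)]
        f=(q[:,:2]-c0)@Rm; e=np.percentile(f,[.5,99.5],axis=0); c0=c0+Rm@((e[0]+e[1])/2)
    print(n,'fix',np.round(c0,4),'yaw',round(a,2),'ext',np.round(e[1]-e[0],4),'z',np.median(q[:,2]))
    for nm,b,lo,hi in(('keep',kb,.077,.105),('lev',lb,.05,.09)):
        p=sel(b,lo,hi); g=(p[:,:2]-c0)@Rm; print(nm,len(p),'lo',np.round(np.percentile(g,3,axis=0),4),'hi',np.round(np.percentile(g,97,axis=0),4),'z',np.round(np.percentile(p[:,2],[3,50,97]),4))
    tb=(318,398,178,245) if n=='top' else (290,350,155,215)
    p=sel(tb,.019,.03); r=cv2.minAreaRect((p[:,:2]*1000).astype(np.float32)); print('tray',r)
E
```

```text
top fix [0.566  0.1997] yaw 15.61 ext [0.1188 0.1389] z 0.06161822850471399
keep 35 lo [-0.0508  0.0384] hi [-0.0368  0.0517] z [0.0792 0.0943 0.0993]
lev 105 lo [-0.0115 -0.1533] hi [ 0.012  -0.1142] z [0.0597 0.0725 0.0795]
tray ((578.9514770507812, -130.6453857421875), (113.29691314697266, 163.6248016357422), 13.903594017028809)
side fix [0.5636 0.2006] yaw 15.66 ext [0.1187 0.1394] z 0.060058844043065995
keep 63 lo [-0.0497  0.0377] hi [-0.0363  0.0523] z [0.0787 0.0927 0.0958]
lev 103 lo [-0.0113 -0.1533] hi [ 0.012  -0.1219] z [0.0603 0.0693 0.0764]
tray ((576.0214233398438, -133.64036560058594), (113.78849792480469, 167.2007293701172), 14.060493469238281)
```

```bash
cat >> h.py <<'E'
C0=np.array([.565,.200]); W=np.radians(15.6)
def fx(x,y): return C0+np.array([[np.cos(W),-np.sin(W)],[np.sin(W),np.cos(W)]])@[x,y]
def rot(w): # tool y along yaw w, z down
    return R.from_matrix(np.array([[-np.sin(w),np.cos(w),0],[np.cos(w),np.sin(w),0],[0,0,-1.]]))
def rel(p,w,zg): # p xy world, zg = grasp-point height
    o=get_obs(); T=R.from_rotvec(o['tool_rot'])
    s=T.inv().apply(np.r_[p,zg+tcp_to_grasp]-o['tool_pos'])*100; t=(T.inv()*rot(w)).as_rotvec()
    print('shift',np.round(s,2),'turn',np.round(t,3))
def st():
    o=get_obs(); g=o['tool_pos']-[0,0,tcp_to_grasp]; f=(g[:2]-C0)
    print('t',round(o['t'],2),'fix frame',np.round([f@fxv,f@fyv,g[2]],4),'F',np.round(o['contact_force'],1),'open',round(o['opening'],4),'grip',round(o['grip_force'],1))
fxv=np.array([np.cos(W),np.sin(W)]); fyv=np.array([-np.sin(W),np.cos(W)])
E
python3 - <<'E'
from h import *
rel([.5,-.2],-.4,.2); rel(fx(-.044,.045),W,.2); st()
E
```

```text
shift [ 40.75 -27.27   4.95] turn [-0.002 -0.001 -0.839]
shift [ 55.8  -67.73   5.03] turn [-1.000e-03 -2.000e-03 -1.511e+00]
t 0.1 fix frame [-0.5608 -0.6643  0.2489] F [-0.1  0.1  0.2] open 0.0856 grip 0.0
```

Call:
arm_command(
  plan=[
    [[40.8,-27.3,5,0,0,-0.84],[40.8,-27.3,5,0,0,-0.84],[40.8,-27.3,5,0,0,-0.84],[40.8,-27.3,5,0,0,-0.84],[40.8,-27.3,5,0,0,-0.84],[40.8,-27.3,5,0,0,-0.84],[40.8,-27.3,5,0,0,-0.84],[40.8,-27.3,5,0,0,-0.84],[40.8,-27.3,5,0,0,-0.84],[40.8,-27.3,5,0,0,-0.84],[45,-40,5,0,0,-1.0],[48,-48,5,0,0,-1.15]],
  ],
  gripper=0,
)

```text
t: 1.1
tool_pos: [0.4706, -0.1771, 0.359]
tool_rot: [-2.373, -2.056, 0.0]
contact_force: [-0.3, 0.2, 0.0]
opening: 0.0425
grip_force: 0.0
```

```bash
python3 -c "
from h import *
st();rel(fx(-.044,.045),W,.15)"
```

```text
t 1.1 fix frame [-0.1924 -0.3378  0.2043] F [-0.3  0.2  0. ] open 0.0425 grip 0.0
shift [41.01 -1.86  5.45] turn [-0.001 -0.001 -0.415]
```

Call:
arm_command(
  plan=[
    [[41,-1.9,3,0,0,-0.415],[41,-1.9,3,0,0,-0.415],[41,-1.9,3,0,0,-0.415],[41,-1.9,3,0,0,-0.415],[41,-1.9,3,0,0,-0.415],[41,-1.9,3,0,0,-0.415],[41,-1.9,3,0,0,-0.415],[41,-1.9,3,0,0,-0.415],[41,-1.9,3,0,0,-0.415],[41,-1.9,3,0,0,-0.415],[41,-1.9,3,0,0,-0.415],[41,-1.9,3,0,0,-0.415]],
  ],
)

```text
t: 2.1
tool_pos: [0.5115, 0.2309, 0.3289]
tool_rot: [-1.902, -2.499, 0.003]
contact_force: [-0.0, 0.0, -0.8]
opening: 0.043
grip_force: 0.0
```

```bash
python3 -c "
from h import *
st();rel(fx(-.044,.045),W,.092)
for n in('top','side'):
    im,d,c=shot(n); cv2.imwrite('pics/%s1.png'%n,cv2.resize(im[140:320,190:430],None,fx=3,fy=3))
"
```

```text
t 2.1 fix frame [-0.0432  0.0442  0.1742] F [-0.   0.  -0.8] open 0.043 grip 0.0
shift [ 0.09 -0.07  8.22] turn [-0.002  0.    -0.003]
```

View pics/side1.png

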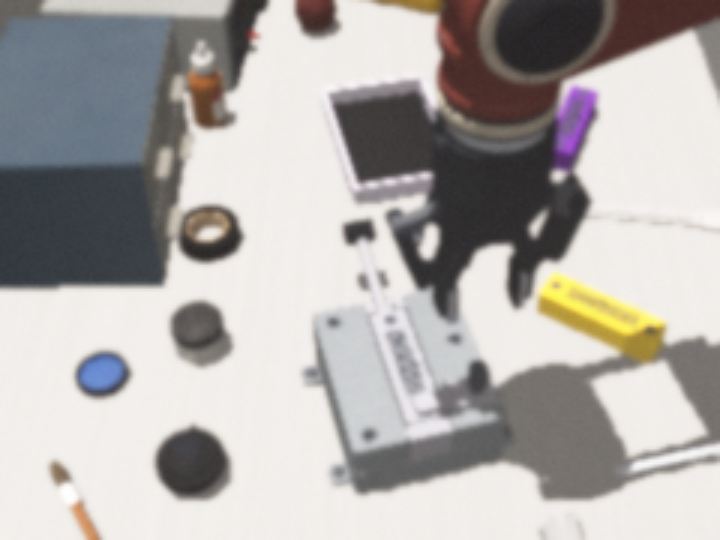

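The side crop shows the open fingers (445,300 and 520,295) straddling above the keeper knob (478,375). Next I descend and grip it.

Call:
arm_command(
  plan=[
    [[0.1,-0.1,4,0,0,0],[0.1,-0.1,6.5,0,0,0],[0.1,-0.1,8.2,0,0,0],[0.1,-0.1,8.2,0,0,0]],
  ],
)

```text
t: 2.53
tool_pos: [0.509, 0.2278, 0.2431]
tool_rot: [-1.907, -2.49, 0.011]
contact_force: [-1.5, 0.1, -0.1]
opening: 0.0428
grip_force: 0.0
```

Call:
arm_command(
  plan=[
    [[0,0,0,0,0,0],[0,0,0,0,0,0],[0,0,0,0,0,0],[0,0,0,0,0,0],[0,0,0,0,0,0],[0,0,0,0,0,0]],
  ],
  gripper=1,
  force=30,
)

```text
t: 3.03
tool_pos: [0.5116, 0.2297, 0.2497]
tool_rot: [1.905, 2.494, 0.002]
contact_force: [-0.7, -4.6, 6.5]
opening: 0.0144
grip_force: 30.0
```

```bash
python3 -c "
from h import *
st()"
```

```text
t 3.03 fix frame [-0.0434  0.043   0.095 ] F [-0.7 -4.6  6.5] open 0.0144 grip 30.0
```

Call:
arm_command(
  plan=[
    [[0,-0.3,0,0,0,0],[0,-0.7,0,0,0,0],[0,-1.1,0,0,0,0],[0,-1.5,0,0,0,0],[0,-1.9,0,0,0,0],[0,-2.3,0,0,0,0],[0,-2.7,0,0,0,0],[0,-3.0,0,0,0,0],[0,-3.2,0,0,0,0],[0,-3.4,0,0,0,0],[0,-3.5,0,0,0,0],[0,-3.5,0,0,0,0]],
  ],
)

```text
t: 4.03
tool_pos: [0.4781, 0.2205, 0.2497]
tool_rot: [1.904, 2.493, 0.004]
contact_force: [2.3, -6.0, 4.9]
opening: 0.0146
grip_force: 29.9
```

```bash
python3 -c "
from h import *
st()"
```

```text
t 4.03 fix frame [-0.0782  0.0431  0.095 ] F [ 2.3 -6.   4.9] open 0.0146 grip 29.9
```

Pulled 35 mm and there is no stop yet, so I keep going.

Call:
arm_command(
  plan=[
    [[0,-0.2,0,0,0,0],[0,-0.4,0,0,0,0],[0,-0.6,0,0,0,0],[0,-0.8,0,0,0,0],[0,-0.8,0,0,0,0],[0,-0.8,0,0,0,0]],
  ],
)

```text
t: 4.53
tool_pos: [0.4736, 0.2191, 0.2498]
tool_rot: [1.899, 2.484, 0.028]
contact_force: [28.4, 2.8, -16.4]
opening: 0.0148
grip_force: 29.7
```

```bash
python3 -c "
from h import *
st()"
```

```text
t 4.53 fix frame [-0.0829  0.043   0.0951] F [ 28.4   2.8 -16.4] open 0.0148 grip 29.7
```

End stop reached: force rose to 28 N after about 40 mm of total travel. I release, lift, and go to the lever knob.

Call:
arm_command(
  plan=[
    [[0,0.2,0,0,0,0],[0,0.2,0,0,0,0],[0,0.2,0,0,0,0],[0,0.2,0,0,0,0],[0,0.2,-3,0,0,0],[0,0.2,-6,0,0,0],[-4,2,-6,0,0,0],[-8,4,-6,0,0,0],[-12,6,-6,0,0,0],[-16,8,-6,0,0,0],[-19.1,8.5,-6,0,0,0],[-19.1,8.5,-6,0,0,0]],
  ],
  gripper=0,
)

```text
t: 5.53
tool_pos: [0.6039, 0.0518, 0.3081]
tool_rot: [1.912, 2.489, -0.001]
contact_force: [0.0, 1.0, -0.4]
opening: 0.0429
grip_force: 0.0
```

```bash
python3 - <<'E'
from h import *
st(); rel(fx(0,-.1485),W,.064)
for n in('top','side'):
    im,d,c=shot(n); cv2.imwrite('pics/%s2.png'%n,cv2.resize(im[140:320,190:430],None,fx=3,fy=3))
    P=cloud(c,d); q=P[140:320,190:430].reshape(-1,3); f=(q[:,:2]-C0); g=np.c_[f@fxv,f@fyv,q[:,2]]
    m=(g[:,2]>.079)&(g[:,2]<.1)&(abs(g[:,1]-.045)<.02)&(g[:,0]>-.11)&(g[:,0]<-.02); print(n,m.sum(),np.round(np.median(g[m],0),4) if m.any() else '')
E
```

```text
t 5.53 fix frame [-0.0024 -0.1532  0.1534] F [ 0.   1.  -0.4] open 0.0429 grip 0.0
shift [0.49 0.22 8.94] turn [ 0.001  0.003 -0.012]
top 33 [-0.077   0.0433  0.0934]
side 59 [-0.0788  0.0481  0.0925]
```

View pics/side2.png

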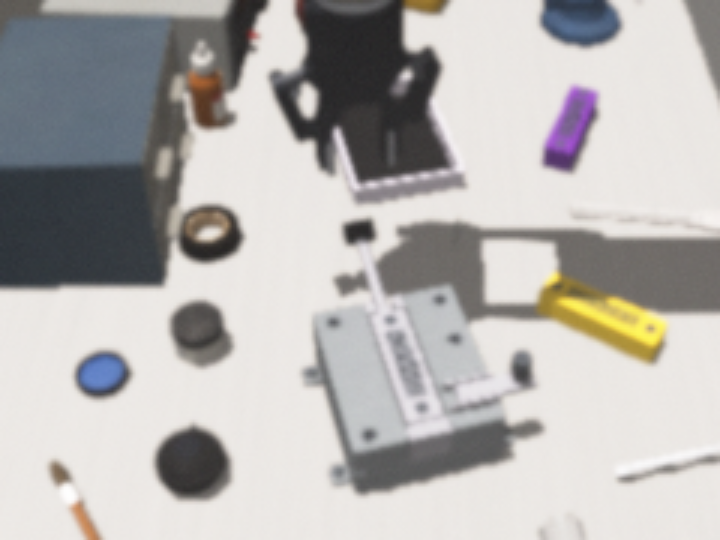

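The side crop shows the keeper pulled clear of the pocket, with its knob at (521,365), and the gripper hovering above the lever knob (358,231). Next I descend, grip the knob's ends, and press.

Call:
arm_command(
  plan=[
    [[0.4,0.2,3,0,0,0],[0.4,0.2,6,0,0,0],[0.4,0.2,8,0,0,0],[0.4,0.2,8.9,0,0,0],[0.4,0.2,8.9,0,0,0],[0.4,0.2,8.9,0,0,0]],
  ],
)

```text
t: 6.13
tool_pos: [0.602, 0.0621, 0.2191]
tool_rot: [-1.905, -2.497, 0.0]
contact_force: [0.0, -0.1, 1.7]
opening: 0.0426
grip_force: 0.0
```

Call:
arm_command(
  plan=[
    [[0,0,0,0,0,0],[0,0,0,0,0,0],[0,0,0,0,0,0],[0,0,0,0,0,0],[0,0,0,0,0,0]],
  ],
  gripper=1,
  force=40,
)

```text
t: 6.55
tool_pos: [0.603, 0.0612, 0.2206]
tool_rot: [1.906, 2.495, 0.003]
contact_force: [-2.5, 1.3, 5.5]
opening: 0.0256
grip_force: 44.1
```

```bash
python3 -c "
from h import *
st()"
```

```text
t 6.55 fix frame [-0.0007 -0.1439  0.0659] F [-2.5  1.3  5.5] open 0.0256 grip 44.1
```

Call:
arm_command(
  plan=[
    [[0,0,0.5,0,0,0],[-0.1,0,1,0,0,0],[-0.2,0,1.5,0,0,0],[-0.2,0,2,0,0,0],[-0.2,0,2.5,0,0,0],[-0.1,0,3,0,0,0],[0,0,3.4,0,0,0],[0,0,3.7,0,0,0],[0,0,3.9,0,0,0],[0,0,4.0,0,0,0],[0,0,4.0,0,0,0],[0,0,4.0,0,0,0]],
  ],
)

```text
t: 7.55
tool_pos: [0.6035, 0.0605, 0.1821]
tool_rot: [1.906, 2.495, -0.0]
contact_force: [-7.2, -2.9, 15.4]
opening: 0.0252
grip_force: 48.5
```

```bash
python3 -c "
from h import *
st()
im,d,c=shot('side'); P=cloud(c,d)[230:305,285:365].reshape(-1,3); f=P[:,:2]-C0; x,y=f@fxv,f@fyv
m=(abs(x)<.012)&(abs(y)<.045); print(np.percentile(P[m,2],[5,25,50,75,95]))
"
```

```text
t 7.55 fix frame [-0.0004 -0.1447  0.0274] F [-7.2 -2.9 15.4] open 0.0252 grip 48.5
[0.07813656 0.07934363 0.08012955 0.08101324 0.08224759]
```

Bar top is at 80 mm, so it's fully raised. I release the lever and move over the bar.

Call:
arm_command(
  plan=[
    [[0,0,-0.2,0,0,0],[0,0,-0.2,0,0,0],[0,0,-0.2,0,0,0],[0,0,-0.2,0,0,0],[0,0,-4,0,0,0],[0,0,-8,0,0,0],[0,0,-11,0,0,0],[4,0,-11.5,0,0,0],[8,0,-11.5,0,0,0],[12,0,-11.5,0,0,0],[14.5,0,-11.5,0,0,0],[14.5,0,-11.5,0,0,0]],
  ],
  gripper=-0.2,
)

```text
t: 8.6
tool_pos: [0.5627, 0.2049, 0.2933]
tool_rot: [-1.9, -2.5, -0.001]
contact_force: [-0.1, 0.6, -0.8]
opening: 0.0512
grip_force: 0.0
```

```bash
python3 - <<'E'
from h import *
im,d,c=shot('side'); st(); rel(fx(0,0),W,.080)
cv2.imwrite('pics/side3.png',cv2.resize(im[140:320,190:430],None,fx=3,fy=3))
E
```

```text
t 8.65 fix frame [-0.0007  0.0034  0.1386] F [ 0.4 -0.1  0.8] open 0.051 grip 0.0
shift [-0.34  0.07  5.86] turn [-0.001 -0.    -0.002]
```

View pics/side3.png

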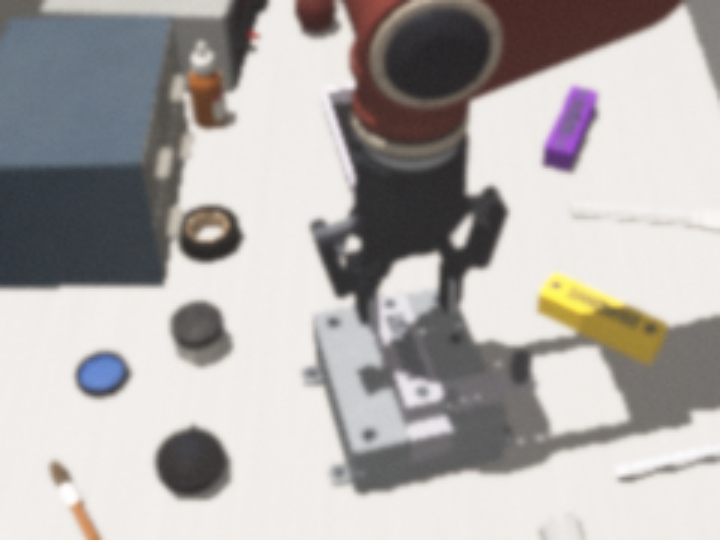

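The picture shows the bar standing out of the fixture (around (410,360)) with the fingers above, straddling it; the keeper knob is clear at (520,365). I descend and grip.

Call:
arm_command(
  plan=[
    [[-0.3,0.1,3,0,0,0],[-0.3,0.1,5,0,0,0],[-0.3,0.1,5.9,0,0,0],[-0.3,0.1,5.9,0,0,0],[-0.3,0.1,5.9,0,0,0]],
  ],
)

```text
t: 9.07
tool_pos: [0.5664, 0.1977, 0.2348]
tool_rot: [-1.908, -2.495, 0.001]
contact_force: [0.3, -0.1, 0.1]
opening: 0.0511
grip_force: 0.0
```

Call:
arm_command(
  plan=[
    [[0,0,0,0,0,0],[0,0,0,0,0,0],[0,0,0,0,0,0],[0,0,0,0,0,0],[0,0,0,0,0,0],[0,0,0,0,0,0]],
  ],
  gripper=1,
  force=60,
)

```text
t: 9.57
tool_pos: [0.5665, 0.1983, 0.2361]
tool_rot: [1.906, 2.495, 0.001]
contact_force: [-2.6, -3.1, 5.1]
opening: 0.0288
grip_force: 61.8
```

```bash
python3 -c "
from h import *
st()"
```

```text
t 9.57 fix frame [ 0.0009 -0.0021  0.0814] F [-2.6 -3.1  5.1] open 0.0288 grip 61.8
```

Gripped at 28.8 mm. I lift it slowly.

Call:
arm_command(
  plan=[
    [[0,0,-0.5,0,0,0],[0,0,-1.2,0,0,0],[0,0,-2,0,0,0],[0,0,-3,0,0,0],[0,0,-4,0,0,0],[0,0,-5,0,0,0],[0,0,-6,0,0,0],[0,0,-7,0,0,0],[0,0,-7,0,0,0],[0,0,-7,0,0,0]],
  ],
)

```text
t: 10.4
tool_pos: [0.5663, 0.1985, 0.306]
tool_rot: [1.906, 2.495, 0.003]
contact_force: [-0.3, -1.1, -1.8]
opening: 0.0285
grip_force: 60.9
```

```bash
python3 - <<'E'
from h import *
im,d,c=shot('side'); st(); rel([.5775,-.132],np.radians(14),.12)
cv2.imwrite('pics/side4.png',cv2.resize(im[100:300,200:440],None,fx=3,fy=3))
E
```

```text
t 10.45 fix frame [ 0.0005 -0.0018  0.1503] F [ 0.   0.3 -3.5] open 0.0285 grip 60.9
shift [-32.18  -7.58   3.02] turn [ 0.    -0.     0.022]
```

View pics/side4.png

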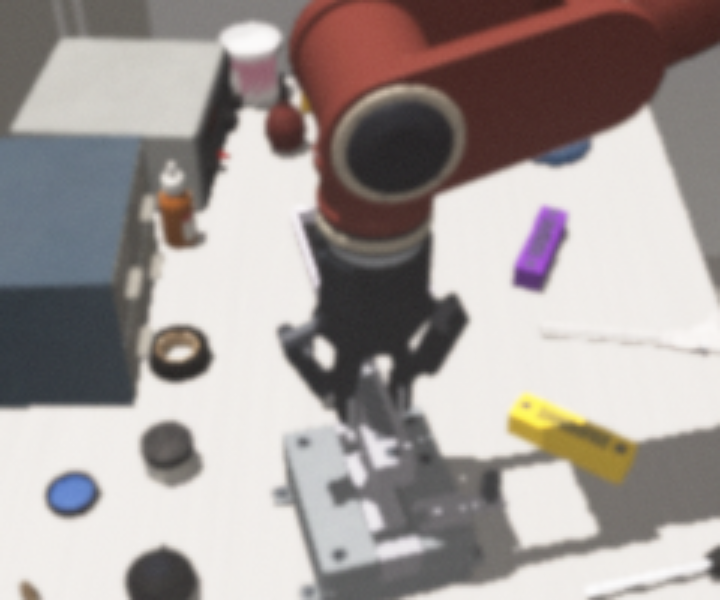

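The picture shows the bar held in the fingers above the fixture (around (380,410)). I check its tilt with depth.

```bash
python3 - <<'E'
from h import *
for n in('side','top'):
    im,d,c=shot(n); P=cloud(c,d).reshape(-1,3); f=P[:,:2]-C0; x,y=f@fxv,f@fyv
    for a in range(-60,61,10):
        m=(abs(x)<.010)&(abs(y-a/1000)<.006)&(P[:,2]>.06)&(P[:,2]<.3)
        if m.sum()>4: print(n,a,m.sum(),np.round(np.percentile(P[m,2],[10,50,90]),3))
st()
E
```

```text
side -40 10 [0.148 0.148 0.149]
side -30 22 [0.148 0.149 0.15 ]
side -20 29 [0.148 0.149 0.15 ]
side -10 36 [0.148 0.149 0.15 ]
side 0 43 [0.148 0.149 0.151]
side 10 125 [0.149 0.215 0.234]
side 20 59 [0.147 0.149 0.234]
side 30 191 [0.148 0.275 0.296]
side 40 102 [0.148 0.269 0.295]
side 50 106 [0.127 0.143 0.149]
side 60 85 [0.061 0.133 0.146]
top -60 15 [0.064 0.13  0.147]
top -50 41 [0.134 0.149 0.152]
top -40 36 [0.146 0.149 0.152]
top -30 33 [0.146 0.149 0.152]
top -20 7 [0.147 0.15  0.154]
t 10.55 fix frame [ 0.0003 -0.0018  0.1492] F [-0.2  0.4 -1. ] open 0.0285 grip 60.9
```

Level, top at 149 mm, so the bar's bottom is about 28.5 mm below the grasp point. I carry it to the tray at constant height.

Call:
arm_command(
  plan=[
    [[-2,-0.5,0,0,0,0],[-5,-1.2,0,0,0,0],[-8,-1.9,0,0,0,0.01],[-11,-2.6,0,0,0,0.01],[-14,-3.3,0,0,0,0.02],[-17,-4,0,0,0,0.02],[-20,-4.7,0,0,0,0.02],[-23,-5.4,0,0,0,0.02],[-26,-6.1,0,0,0,0.02],[-29,-6.8,0,0,0,0.02],[-31,-7.3,0,0,0,0.02],[-32.2,-7.6,0,0,0,0.02]],
  ],
)

```text
t: 11.55
tool_pos: [0.577, -0.1345, 0.3039]
tool_rot: [-1.934, -2.474, 0.001]
contact_force: [1.0, 0.7, -0.8]
opening: 0.0284
grip_force: 60.9
```

Call:
arm_command(
  plan=[
    [[0,0,1.5,0,0,0],[0,0,3,0,0,0],[0,0,4.5,0,0,0],[0,0,6,0,0,0],[0,0,7,0,0,0],[0,0,7,0,0,0],[0,0,7,0,0,0]],
  ],
)

```text
t: 12.13
tool_pos: [0.5771, -0.1318, 0.234]
tool_rot: [-1.93, -2.476, 0.001]
contact_force: [0.2, -0.7, -1.9]
opening: 0.0287
grip_force: 60.9
```

```bash
python3 - <<'E'
from h import *
st(); rel([.5775,-.132],np.radians(14),.032)
im,d,c=shot('side'); cv2.imwrite('pics/side5.png',cv2.resize(im[100:300,200:440],None,fx=3,fy=3))
E
```

```text
t 12.13 fix frame [-0.0776 -0.3229  0.0793] F [ 0.2 -0.7 -1.9] open 0.0287 grip 60.9
shift [-0.03  0.04  4.73] turn [-0.002 -0.001  0.002]
```

View pics/side5.png

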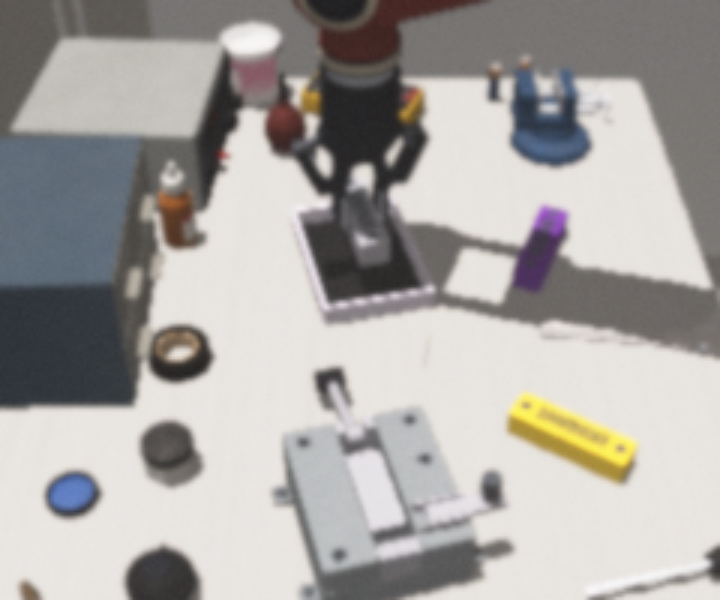

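The bar (365,235) hangs level over the tray (365,260), with the lever still down at (330,382). I lower it gently.

Call:
arm_command(
  plan=[
    [[0,0,1,0,0,0],[0,0,2,0,0,0],[0,0,3,0,0,0],[0,0,3.6,0,0,0],[0,0,4.1,0,0,0],[0,0,4.4,0,0,0],[0,0,4.6,0,0,0],[0,0,4.7,0,0,0],[0,0,4.8,0,0,0],[0,0,4.8,0,0,0],[0,0,4.8,0,0,0]],
  ],
)

```text
t: 13.1
tool_pos: [0.5777, -0.1323, 0.1878]
tool_rot: [1.932, 2.477, 0.0]
contact_force: [-3.1, 1.1, 4.2]
opening: 0.0286
grip_force: 61.6
```

```bash
python3 -c "
from h import *
st()"
```

```text
t 13.1 fix frame [-0.0772 -0.3235  0.0331] F [-3.1  1.1  4.2] open 0.0286 grip 61.6
```

Contact with the floor. I release, pause, and rise.

Call:
arm_command(
  plan=[
    [[0,0,0,0,0,0],[0,0,0,0,0,0],[0,0,0,0,0,0],[0,0,0,0,0,0],[0,0,0,0,0,0],[0,0,0,0,0,0],[0,0,-2,0,0,0],[0,0,-5,0,0,0],[0,0,-8,0,0,0],[0,0,-10,0,0,0],[0,0,-10,0,0,0]],
  ],
  gripper=-0.2,
)

```text
t: 14.02
tool_pos: [0.5792, -0.1329, 0.2931]
tool_rot: [1.926, 2.469, 0.005]
contact_force: [1.4, -1.0, 1.9]
opening: 0.0514
grip_force: 0.0
```

```bash
python3 - <<'E'
from h import *
st(); rel(fx(0,-.1462),W,.13)
for n in('side','top'):
    im,d,c=shot(n); P=cloud(c,d).reshape(-1,3); f=P[:,:2]-[.5775,-.132]; w=np.radians(14); x=f@[np.cos(w),np.sin(w)]; y=f@[-np.sin(w),np.cos(w)]
    for a in range(-60,61,15):
        m=(abs(x)<.010)&(abs(y-a/1000)<.007)&(P[:,2]<.05)
        if m.sum()>4: print(n,a,m.sum(),np.round(np.percentile(P[m,2],[10,50,90]),3))
    f=P[:,:2]-C0; x,y,z=f@fxv,f@fyv,P[:,2]
    m=(abs(x)<.02)&(y<-.13)&(y>-.165)&(z>.012)&(z<.1); print('knob',m.sum(),np.round([x[m].mean(),np.median(y[m]),np.percentile(z[m],90)],4))
    m=(z>.077)&(z<.1)&(abs(y-.045)<.02)&(x>-.11)&(x<-.02); print('keep x',np.round(np.percentile(x[m],[3,97]),4))
E
```

```text
t 14.02 fix frame [-0.0758 -0.3244  0.1384] F [ 1.4 -1.   1.9] open 0.0514 grip 0.0
shift [18.02  7.11  0.79] turn [ 0.009  0.006 -0.026]
side -45 17 [0.031 0.032 0.033]
side -30 17 [0.031 0.033 0.034]
side -15 20 [0.03  0.032 0.034]
side 0 18 [0.031 0.032 0.034]
side 15 20 [0.03  0.032 0.034]
side 30 22 [0.031 0.032 0.033]
side 45 21 [0.03  0.032 0.033]
side 60 47 [0.009 0.02  0.032]
knob 79 [-0.0005 -0.1404  0.0387]
keep x [-0.0868 -0.0726]
top 15 10 [0.03  0.033 0.034]
top 30 17 [0.03  0.033 0.036]
top 60 15 [0.003 0.006 0.024]
knob 78 [ 0.0011 -0.1439  0.0402]
keep x [-0.0838 -0.0698]
```

The bar lies flat with its top at 32 mm, and the keeper is still back. On to the lever.

Call:
arm_command(
  plan=[
    [[3.5,1.4,0,0,0,0],[7,2.8,0,0,0,-0.01],[10.5,4.2,0,0,0,-0.02],[14,5.6,0,0,0,-0.025],[17,6.8,0,0,0,-0.025],[18,7.1,0,0,0,-0.025],[18,7.1,3,0,0,-0.025],[18,7.1,6,0,0,-0.025],[18,7.1,6,0,0,-0.025],[18,7.1,6,0,0,-0.025]],
  ],
)

```text
t: 14.95
tool_pos: [0.6007, 0.0593, 0.2232]
tool_rot: [-1.898, -2.496, 0.007]
contact_force: [-0.0, 0.0, 0.4]
opening: 0.0512
grip_force: 0.0
```

```bash
python3 -c "
from h import *
st(); rel(fx(0,-.146),W,.03)"
```

```text
t 14.95 fix frame [-0.0034 -0.1451  0.0685] F [-0.   0.   0.4] open 0.0512 grip 0.0
shift [-0.09  0.37  3.84] turn [-0.007 -0.002 -0.002]
```

Call:
arm_command(
  plan=[
    [[-0.1,0.3,1.5,0,0,0],[-0.1,0.3,3,0,0,0],[-0.1,0.3,3.8,0,0,0],[-0.1,0.3,3.8,0,0,0],[-0.1,0.3,3.8,0,0,0]],
  ],
)

```text
t: 15.37
tool_pos: [0.6058, 0.0591, 0.1894]
tool_rot: [1.901, 2.5, 0.0]
contact_force: [-0.2, -0.1, -0.7]
opening: 0.0511
grip_force: 0.0
```

Call:
arm_command(
  plan=[
    [[0,0,0,0,0,0],[0,0,0,0,0,0],[0,0,0,0,0,0],[0,0,0,0,0,0],[0,0,0,0,0,0],[0,0,0,0,0,0]],
  ],
  gripper=1,
  force=40,
)

```text
t: 15.87
tool_pos: [0.6049, 0.059, 0.1899]
tool_rot: [-1.899, -2.499, 0.006]
contact_force: [-8.6, -1.7, 7.3]
opening: 0.0246
grip_force: 41.3
```

Call:
arm_command(
  plan=[
    [[0,0,-0.5,0,0,0],[-0.1,0,-1,0,0,0],[-0.2,0,-1.5,0,0,0],[-0.2,0,-2,0,0,0],[-0.2,0,-2.5,0,0,0],[-0.1,0,-3,0,0,0],[0,0,-3.4,0,0,0],[0,0,-3.7,0,0,0],[0,0,-3.9,0,0,0],[0,0,-4.0,0,0,0],[0,0,-4.0,0,0,0],[0,0,-4.0,0,0,0]],
  ],
)

```text
t: 16.87
tool_pos: [0.6043, 0.0605, 0.2279]
tool_rot: [-1.897, -2.497, 0.002]
contact_force: [-5.5, 6.2, -7.6]
opening: 0.0248
grip_force: 40.1
```

```bash
python3 -c "
from h import *
st()"
```

```text
t 16.87 fix frame [ 0.0004 -0.1449  0.0732] F [-5.5  6.2 -7.6] open 0.0248 grip 40.1
```

Call:
arm_command(
  plan=[
    [[0,0,-0.3,0,0,0],[0,0,-0.4,0,0,0],[0,0,-0.4,0,0,0]],
  ],
)

```text
t: 17.12
tool_pos: [0.604, 0.0607, 0.2299]
tool_rot: [-1.897, -2.497, 0.0]
contact_force: [-1.2, 6.3, -17.7]
opening: 0.025
grip_force: 42.8
```

Call:
arm_command(
  plan=[
    [[0,0,0,0,0,0],[0,0,0,0,0,0],[0,0,0,0,0,0],[0,0,0,0,0,0],[0,0,0,0,0,0],[0,0,-3,0,0,0],[0,0,-7,0,0,0],[-3,0,-11,0,0,0],[-7,0,-12,0,0,0],[-10,0,-12,0,0,0],[-10,0,-12,0,0,0],[-10,0,-12,0,0,0]],
  ],
  gripper=-0.2,
)

```text
t: 18.12
tool_pos: [0.6328, -0.0387, 0.3542]
tool_rot: [1.904, 2.497, 0.002]
contact_force: [0.3, -0.5, -0.1]
opening: 0.051
grip_force: 0.0
```

```bash
python3 - <<'E'
from h import *
st()
for n in('side','top'):
    im,d,c=shot(n); cv2.imwrite(f'pics/{n}6.png',cv2.resize(im[130:320,190:430],None,fx=3,fy=3)); P=cloud(c,d).reshape(-1,3)
    f=P[:,:2]-C0; x,y,z=f@fxv,f@fyv,P[:,2]
    m=(abs(x)<.02)&(y<-.13)&(y>-.165)&(z>.012)&(z<.1); print('knob',m.sum(),np.round([x[m].mean(),np.median(y[m]),np.percentile(z[m],90)],4))
    m=(z>.077)&(z<.1)&(abs(y-.045)<.02)&(x>-.11)&(x<-.02); print('keep x',np.round(np.percentile(x[m],[3,97]),4))
E
```

```text
t 18.12 fix frame [ 0.0011 -0.2482  0.1995] F [ 0.3 -0.5 -0.1] open 0.051 grip 0.0
knob 88 [-0.0003 -0.1404  0.0755]
keep x [-0.0868 -0.0724]
knob 29 [ 0.0046 -0.1361  0.0759]
keep x [-0.0839 -0.0514]
```

View pics/side6.png

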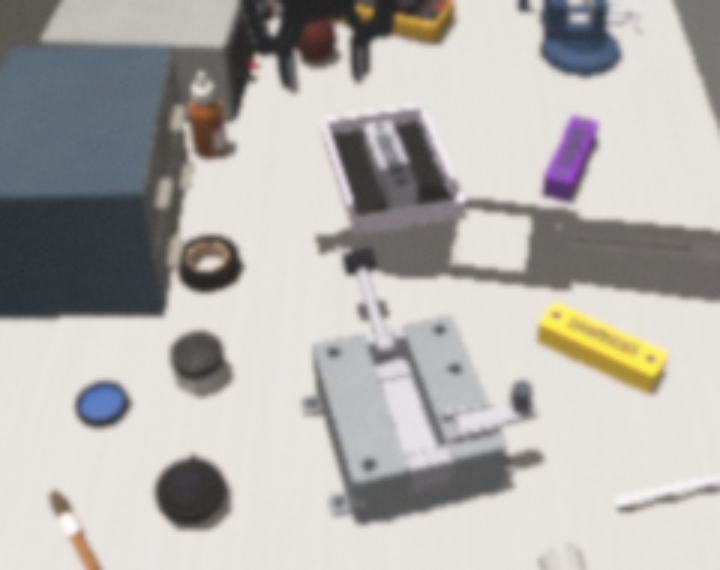

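The bar lies in the tray (390,165), and the lever knob is up at (358,260), its top at 75.5 mm as it was at the start. The keeper is back at (521,395), and the gripper touches nothing. I hand in.

```bash
python3 -c "
from station import finish_job
print(finish_job())"
```

```text
the job is handed in; nothing more can be done
None
```

I handed the job in at about 18 s: the bar lies flat in the tray with its toothed face up, the lever is fully up, the keeper is still pulled back and the gripper is clear; the hand-in returned no verdict.

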